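# Unload the bench folder and hold its leaf at the index clip

### The arm

A 7-joint arm with a two-finger parallel gripper is mounted at the origin on the work surface. World frame = base frame: x ahead of the robot, y to its left, z up, the work surface at z = 0. Lengths are in m, angles in rad, forces in N, time in s.
With the tool pointing down it reaches from about 0.4 to 0.85 m from the base axis. Payload 4.4 kg.
Tool frame: the origin (TCP) lies at the very end of the fingers, on their centre line; the grasp point (between the pads) lies behind it (robot.hold_point_z is the z of the grasp point in the tool frame, in m); z points along the fingers, y is the direction in which the jaws open and shut (so a half turn about z gives the same grasp; the last joint's range is limited). The gripper opens to 94 mm and grips with 3 to 60 N. Pads are 16 mm wide; open, the fingers measure 119 mm over their backs; the gripper's body (75 mm by 177 mm) begins 78 mm behind the grasp point.
Start: joints at [1.229, 0.628, 0.038, 1.517, -0.027, 0.996, -0.02], TCP at [0.177, -0.625, 0.205] pointing down, gripper open.
Joint ranges: [-3.06, 3.06], [-0.37, 2.12], [-1.25, 1.32], [0.18, 2.47], [-1.1, 4.24], [0.23, 1.98], [-2.94, 2.94]. Speed limits (rad/s): [2.57, 2.57, 3.14, 3.14, 3.14, 3.14, 3.14].

### API

Orientations are given as a unit quaternion [x, y, z, w].
In Python, from rig import robot gives the robot as it stands.
- The arm moves only by the tool move_arm, never from a script. Its argument "plan" is a list that holds one entry, the list of rows, each a list of 6 numbers: the shift along the tool's x, y, z each as a share of 10 cm, from -1 to 1, then the turn, a rotation vector about the tool's x, y, z each as a share of 0.5 rad, from -1 to 1. In form: [[[tx, ty, tz, ax, ay, az], ...]]. A call has 1 to 12 rows; each row shifts and turns the commanded pose from where the row before left it, along the tool's axes as they then stand; what a row does not reach is not made up. A row lasts 1/10 s, in which the tool goes at most 50 mm and 8.59 degrees, less where a joint would pass 70% of its speed; a pose out of reach is approached as far as the arm can. A call with a number of a shift or a turn outside -1 to 1 is refused whole. A call with a gripper value outside its range is refused whole. "claw" is the opening, from 0 (shut) to 1 (fully open), set as the call begins (left out, the last holds). The fingers move at their own pace and stop on an object; "squeeze" is the grip in N (left out, the last holds). Time passes only in rows, so rows that do not move let the fingers close. It gives the time, the measured TCP pose, the force and the opening at its end, in the units of the state.
- robot.observe(): the state, without advancing time (a new reading comes with each control period).
- robot.grab_frame(name): name is "scene" or "top" or "wrist"; returns the picture (480x640x3 uint8, red, green, blue); there is no depth.
- robot.camera_params(name): a dict with "K" (3x3 intrinsics, pixels), "D" ([k1, k2, p1, p2, k3] as OpenCV has them; the pictures are not rectified), "position" and "attitude" of the camera in the world. Camera axes: x right, y down, z forward; pixel columns grow to the right and rows downward; lengths in m; the calibration is good to about 2 mm. A picture is of the moment at which its call begins: read the wrist's pose just before it. camera_params takes no time and is no camera call; for the wrist camera it gives the pose at the moment of the call.
- robot.hand_in(): hands the job in, once; it reports no verdict.
The state is a dict: "clock": time; "joint_positions": joint angles; "qvel": joint speeds; "joint_torque": joint torques, N m; "eef_pos": TCP position; "ee_rot": TCP orientation; "ft_force": force on the tool from outside, world axes, zero at the start; "wrist_torque": the same for the moment, N m; "gripper_width": finger opening in m.
Only numpy, scipy, OpenCV 4.12 (cv2) and the standard library are available. Lean on these libraries where they do the work, as an engineer would, in place of code of your own. Each camera call takes 0.05 s, during which the arm holds its last target.

### The job

Change the sheet-metal folder over to the next bend. Lift the finished U bracket out of the gauge on the bed and set it down standing on its base in the empty shallow tray; then swing the bending leaf up until its pointer lines up with the clip on the quadrant, and finish still holding the leaf there, steady, so that I can lock the angle stop. Do not shift the clip, and leave the can, the spanner and the bin of blanks where they are.

Things in the scene. Friction and masses are not known exactly. Their poses are not given: they have to be found in the camera images.
- folder: Bench sheet-metal folder, fixed, 235 mm deep, 330 mm wide. Origin on the table under the middle of the hinge line; +x to its back, +y along the hinge to its left end, z up. Hinge axis along y through x = 0, z = 100 mm. Steel bed top at z = 100 mm, from x = 2 to 100 mm, 290 mm wide. The removed clamp bar lies fixed on the rear (x 133 to 185 mm, top at z = 94 mm).
- leaf: Bending leaf, steel flap 284 mm wide, 60 mm deep, with a U handle. Origin on the hinge axis, mid folder. At the start it lies level in front of the bed, face flush with the bed, on a stop: its axes are then the folder's and it extends to its own -x. It turns about its +y (positive raises it) up to 109 degrees and falls back if let go; about 6 N at the handle lift it from level.
- handle (a point): Middle of the leaf's handle: a round bar along the hinge direction, black sleeve 25 mm thick and 115 mm long (steel arms 16 mm thick, 80 mm to either side). It lies at x = -150 mm, z = -12 mm in the leaf's axes. Axes as the leaf's.
- pointer (a point): Tip of the leaf's pointer, a thin dark arm on the leaf's left end, just inside the quadrant, along the leaf's own -x line through the hinge axis. The tip is at x = -133 mm, y = 162.5 mm, z = 0 in the leaf's axes.
- clip: Index clip: dark steel saddle 16 mm wide along the arc, with a small brass thumb screw, on the quadrant's rim; stays by friction at the wanted angle, 34 to 66 degrees above level. Origin on the hinge axis, mid folder, as the leaf's; the clip lies along its own -x, so the leaf is at the mark when the leaf's x axis is parallel to the clip's.
- clip_mid (a point): Middle of the clip's outer face, 130.5 mm from the hinge axis. The quadrant it sits on is an upright aluminium arc with degree ticks at the folder's left end (y = 172 mm), 100 to 122 mm in radius about the hinge axis, from level in front of the bed to a little past upright.
- gauge: Gauge plate, dark steel, 5 mm high, fixed on the bed: strips at the back and both sides form a pocket 75 mm wide (along y) open to the front. Origin on the bed's top surface, on the hinge line, at the middle of the pocket; axes as the folder's.
- bracket: Finished bracket, bare steel U channel of 3 mm sheet, loose, about 0.2 kg: base 40 mm (x) by 70 mm (y), the two flanges stand up at x = -20 and +20 mm (outer faces), 45 mm high in all, 70 mm long. Origin at the middle of its underside, z up. It stands in the gauge's pocket with 2 mm play.
- tray: Empty shallow tray, dark sheet steel, fixed on the table to one side of the folder (left or right), 170 mm (x) by 150 mm (y), 24 mm high, walls and floor 3 mm. Origin at the middle of its underside.
- blanks: Bystander: grey plastic bin, 150 x 110 mm, 50 mm high, with flat steel blanks lying in it, at the other side of the folder. Origin at the middle of its underside.
- can: Bystander: white and grey spray can, 52 mm diameter, 180 mm high. Origin at the middle of its underside.
- spanner: Bystander: steel open spanner, about 190 mm long, lying flat on the table.

How it is judged:
On the way, in this order (a step that is already met when the one before it is completed fails the run):
1. the bracket is lifted clear of the gauge in the gripper (z of bracket in the frame of folder above 0.12 m and contact force between the fingers and bracket above 0.5 N), for 0.1 s.
2. the bracket stands on its base in the tray, released (x of bracket in the frame of tray between -0.07 and 0.07 m and y of bracket in the frame of tray between -0.06 and 0.06 m and z of bracket in the frame of tray below 0.008 m and angle between bracket's own z axis and vertical below 0.1 rad and contact force between the fingers and bracket below 0.1 N and linear speed of bracket below 0.02 m/s), for 0.2 s.
3. the leaf is held at the clip's angle (angle between the x axis of leaf and the x axis of clip, either way round below 0.06 rad and contact force between the fingers and leaf above 1 N and angular speed of leaf below 0.1 rad/s), for 0.3 s.
At the end, for the whole second after the job is handed in: The leaf stands still, held by the fingers (at least 1 N) and by nothing else, within 0.06 rad (3.4 degrees, about half the clip's width) of the clip's angle; the bracket stands on its base on the tray's floor, at rest and released (angle between the x axis of leaf and the x axis of clip, either way round below 0.06 rad and angular speed of leaf below 0.05 rad/s and contact force between the fingers and leaf above 1 N and contact force between leaf and bracket below 0.1 N and contact force between leaf and can below 0.1 N and contact force between leaf and spanner below 0.1 N and contact force between leaf and blanks below 0.1 N and x of bracket in the frame of tray between -0.07 and 0.07 m and y of bracket in the frame of tray between -0.06 and 0.06 m and z of bracket in the frame of tray below 0.008 m and angle between bracket's own z axis and vertical below 0.1 rad and linear speed of bracket below 0.02 m/s); the arm keeps its last pose, push and grip.
It fails at once if the index clip is shifted along the quadrant by more than 5 mm (distance of clip_mid from where it was at the start of the episode above 0.005 m).
It fails at once if the can, the spanner or the bin of blanks is moved by more than 25 mm or the can tipped over (distance of any of can, spanner, blanks from where it was at the start of the episode above 0.025 m or angle between can's own z axis and vertical above 0.5 rad).
It also fails if it takes over 61 s, if anything falls off the work surface, if the arm or the gripper's body presses on something with over 40 N, if the wrist force passes 120 N, or if a joint passes its speed limit or range.

## Working session

There is one attempt and no reset: what is moved stays moved. The work goes in short steps, Python scripts to look and compute and a tool call to move; the robot and the scene stay as the last step left them, time stands still between calls to the robot, and variables do not carry over. Pictures are saved under pics/ and viewed, and the job is handed in when it is done.

Besides the shell and the picture viewer there is one more tool, called after "Call:" as name(argument=value, ...) on one line, values as JSON. move_arm: Moves the arm, as the interface text tells. Shift numbers are shares of 10 cm and turn numbers shares of 0.5 rad, none past 1 either way. Its arguments: {"type":"object","properties":{"plan":{"type":"array","items":{"type":"array","items":{"type":"array","items":{"type":"number"}}}},"claw":{"type":"number"},"squeeze":{"type":"number"}},"required":["plan"]}

```bash
ls; mkdir -p pics
python3 - <<'E'
from rig import robot
import cv2
print(robot.observe()); print(robot.hold_point_z)
for n in ["scene","top","wrist"]:
    p=robot.camera_params(n); print(n,p)
    cv2.imwrite(f"pics/{n}0.png",robot.grab_frame(n)[:,:,::-1])
E
```

```text
pics
{'clock': 0.0, 'joint_positions': array([ 1.2291791 ,  0.62928604,  0.03846635,  1.51833864, -0.02699149,
        0.99627794, -0.02001345]), 'qvel': array([-0.0009297 , -0.00114216,  0.00036085, -0.00089095,  0.00092444,
       -0.00023021, -0.00087828]), 'joint_torque': array([-3.73289640e-04, -5.49724460e+01,  1.14332981e+00, -1.86634058e+01,
       -5.22307120e-02,  2.37360393e-02,  1.64277772e-04]), 'eef_pos': array([ 0.17685393, -0.62481137,  0.20460289]), 'ee_rot': array([ 9.90507188e-01,  1.37458020e-01, -1.43517599e-04, -8.84099692e-04]), 'ft_force': array([ 0.58118437, -0.22985967, -0.32341226]), 'wrist_torque': array([-0.03249282,  0.00793885, -0.01113052]), 'gripper_width': 0.09392237519134337}
-0.0188
scene {'K': array([[518.3532418 ,   0.        , 323.9011834 ],
       [  0.        , 518.3532418 , 239.11575492],
       [  0.        ,   0.        ,   1.        ]]), 'D': array([-0.00483935,  0.        ,  0.        ,  0.        ,  0.        ]), 'position': array([0.95915624, 0.65816763, 0.64480492]), 'attitude': array([ 0.23313744,  0.8591282 , -0.44037274, -0.1166941 ])}
top {'K': array([[443.70194983,   0.        , 318.00151288],
       [  0.        , 443.70194983, 235.88087634],
       [  0.        ,   0.        ,   1.        ]]), 'D': array([-0.00031389,  0.        ,  0.        ,  0.        ,  0.        ]), 'position': array([ 0.40108792, -0.00571377,  1.13048588]), 'attitude': array([ 0.71058481, -0.6996228 ,  0.04666908, -0.05847353])}
wrist {'K': array([[423.29337249,   0.        , 313.70369335],
       [  0.        , 423.29337249, 235.06803594],
       [  0.        ,   0.        ,   1.        ]]), 'D': array([-0.01488034,  0.        ,  0.        ,  0.        ,  0.        ]), 'position': array([ 0.25342314, -0.60301999,  0.38344341]), 'attitude': array([ 0.79013709, -0.59736754, -0.08309114,  0.1092303 ])}
```

View pics/scene0.png

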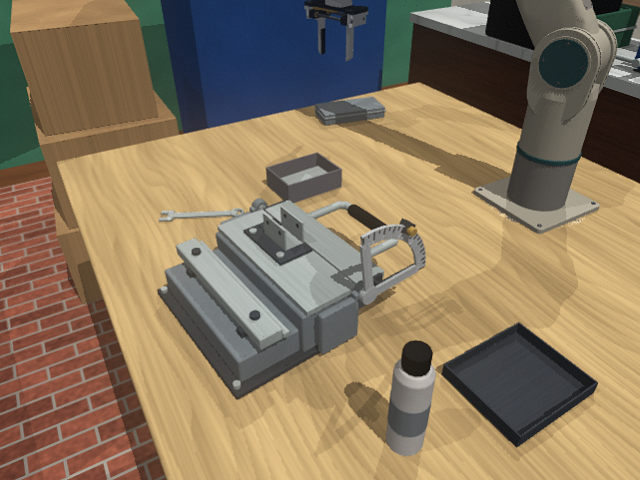

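View pics/top0.png

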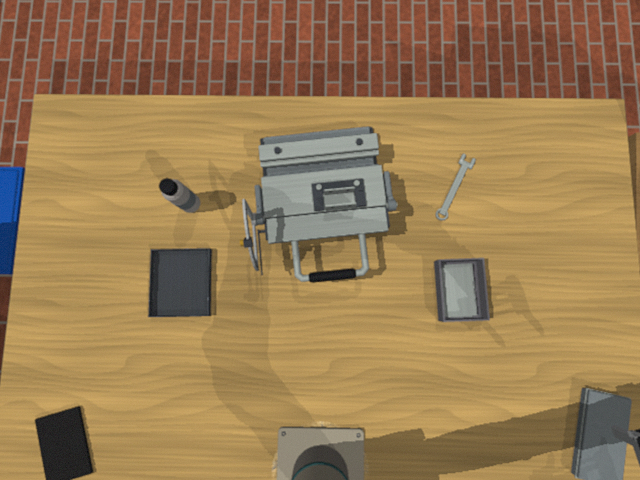

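The top view shows the tray at about (181,283), the bracket in the gauge at about (340,195), the handle sleeve at (332,275), the quadrant and clip at about (250,240), and the can at (180,195). Next I'll zoom in.

```bash
cat > h.py <<'E'
import numpy as np, cv2
from scipy.spatial.transform import Rotation as R
from rig import robot
def ray(name,uv,p=None):
    p=p or robot.camera_params(name)
    n=cv2.undistortPoints(np.array(uv,float).reshape(-1,1,2),p["K"],p["D"]).reshape(-1,2)
    d=R.from_quat(p["attitude"]).apply(np.c_[n,np.ones(len(n))])
    return np.array(p["position"]),d
def plane(name,uv,z,p=None):
    o,d=ray(name,uv,p); return o+d*((z-o[2])/d[:,2])[:,None]
def proj(name,X,p=None):
    p=p or robot.camera_params(name)
    Rm=R.from_quat(p["attitude"]).inv().as_matrix(); 
    t=-Rm@np.array(p["position"])
    return cv2.projectPoints(np.array(X,float).reshape(-1,1,3),cv2.Rodrigues(Rm)[0],t,p["K"],p["D"])[0].reshape(-1,2)
E
python3 - <<'E'
import cv2
t=cv2.imread('pics/top0.png')
cv2.imwrite('pics/t1.png',cv2.resize(t[110:300,230:410],None,fx=3.1,fy=3.1,interpolation=cv2.INTER_CUBIC))
cv2.imwrite('pics/t2.png',cv2.resize(t[150:330,130:280],None,fx=3.3,fy=3.3,interpolation=cv2.INTER_CUBIC))
s=cv2.imread('pics/scene0.png')
cv2.imwrite('pics/s1.png',cv2.resize(s[180:320,210:440],None,fx=3.4,fy=3.4,interpolation=cv2.INTER_CUBIC))
E
```

```text
(no output)
```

View pics/t1.png

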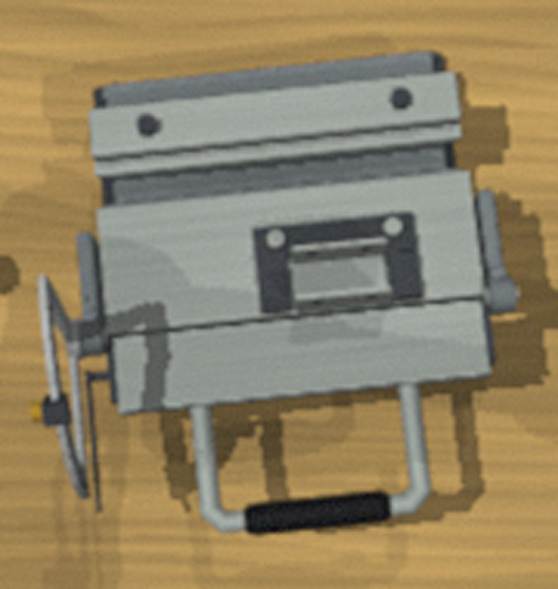

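View pics/s1.png

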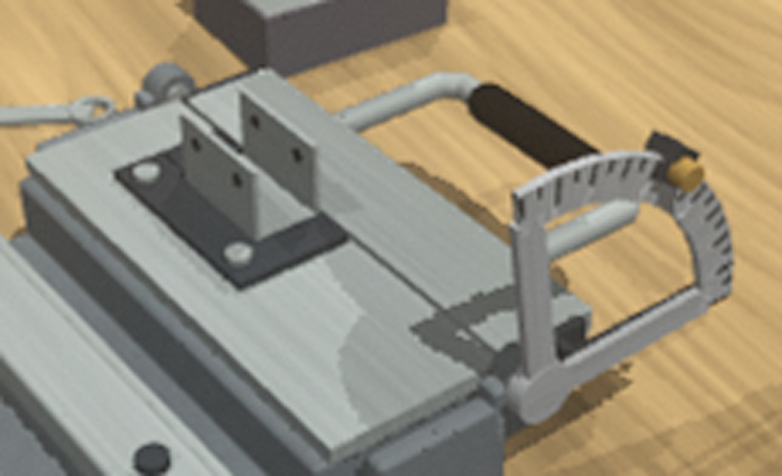

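View pics/t2.png

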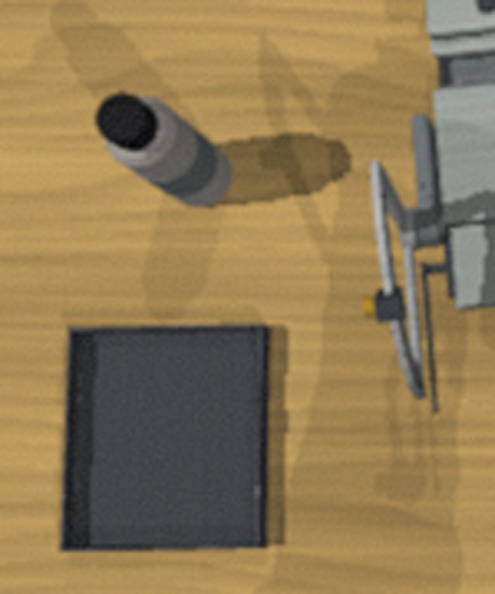

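```bash
cat >> h.py <<'E'
def T1(a): return np.array([230,110])+(np.array(a,float)+.5)/3.1-.5
def S1(a): return np.array([210,180])+(np.array(a,float)+.5)/3.4-.5
def T2(a): return np.array([130,150])+(np.array(a,float)+.5)/3.3-.5
def fit(L,W):
    L=np.array(L)[:,:2];W=np.array(W)[:,:2];l=L.mean(0);w=W.mean(0)
    a=L-l;b=W-w;th=np.arctan2((a[:,0]*b[:,1]-a[:,1]*b[:,0]).sum(),(a*b).sum())
    c,s=np.cos(th),np.sin(th);Rm=np.array([[c,-s],[s,c]]);t=w-Rm@l
    return th,t,W-(L@Rm.T+t)
E
python3 - <<'E'
from h import *
np.set_printoptions(precision=4,suppress=True)
P=plane('top',T1([(98,210),(472,170),(118,412),(491,375)]),.1)
L=[(.1,.145),(.1,-.145),(-.06,.142),(-.06,-.142)]
th,t,r=fit(L,P);print('folder top',th,t,r)
Q=plane('scene',S1([(28,165),(335,460)]),.1)  # back right, back left of bed
print(Q)
Rm=np.array([[np.cos(th),-np.sin(th)],[np.sin(th),np.cos(th)]])
print('in folder',(Q[:,:2]-t)@Rm)
H=plane('top',T1([(317,512)]),.088+.0);print('handle',H,(H[:,:2]-t)@Rm)
B=plane('top',T1([(292,305),(388,294),(290,253),(388,241)]),.145)
print('flange tops in folder',(B[:,:2]-t)@Rm)
G=plane('scene',S1([(180,110),(258,180),(240,93),(318,145)]),.145)
print('scene flange tops',(G[:,:2]-t)@Rm)
tr=T2([(68,327),(268,327),(268,547),(62,549)])
Tt=plane('top',tr,.024);print('tray',Tt,Tt.mean(0))
c=plane('top',T2([(127,122)]),.18);print('can',c)
E
```

```text
folder top 0.11584930133231651 [ 0.6138 -0.0041] [[-0.0009 -0.0001]
 [ 0.0011 -0.0012]
 [ 0.0001  0.0006]
 [-0.0003  0.0007]]
[[ 0.7329 -0.126   0.1   ]
 [ 0.6989  0.1595  0.1   ]]
in folder [[ 0.1042 -0.1349]
 [ 0.1034  0.1526]]
handle [[ 0.4655 -0.0211  0.088 ]] [[-0.1493  0.0002]]
flange tops in folder [[-0.0006  0.004 ]
 [ 0.0004 -0.0667]
 [ 0.0384  0.0015]
 [ 0.04   -0.0711]]
scene flange tops [[ 0.0431 -0.0701]
 [ 0.0458  0.0079]
 [ 0.009  -0.0651]
 [ 0.0045  0.0005]]
tray [[0.5279 0.4374 0.024 ]
 [0.5302 0.2837 0.024 ]
 [0.3649 0.275  0.024 ]
 [0.3607 0.4297 0.024 ]] [0.4459 0.3564 0.024 ]
can [[0.649  0.3452 0.18  ]]
```

```bash
cat >> h.py <<'E'
TH=0.116; FO=np.array([.6138,-.0041])
def fw(x,y,z): # folder->world
    c,s=np.cos(TH),np.sin(TH); return np.array([FO[0]+c*x-s*y,FO[1]+s*x+c*y,z])
def ori(yaw,a=0): # jaw (tool y) along folder-like x dir at angle yaw, tool z down tilted forward by a
    z=np.array([np.sin(a)*np.cos(yaw),np.sin(a)*np.sin(yaw),-np.cos(a)])
    x=np.array([-np.sin(yaw),np.cos(yaw),0]); y=np.cross(z,x)
    return R.from_matrix(np.c_[x,y,z])
def how_far(pos,rot,n,cur=None,dec=2):
    o=robot.observe(); p0,r0=cur or (o["eef_pos"],R.from_quat(o["ee_rot"]))
    rv=(r0.inv()*rot).as_rotvec()
    print('dist',np.linalg.norm(pos-p0),'turn',np.linalg.norm(rv),'rows>=',max(np.linalg.norm(pos-p0)/.05,np.linalg.norm(rv)/.15))
    p=p0.copy();r=r0;out=[]
    for k in range(1,n+1):
        tp=p0+(pos-p0)*k/n; tr=r0*R.from_rotvec(rv*k/n)
        row=np.round(np.r_[r.inv().apply(tp-p)/.1,(r.inv()*tr).as_rotvec()/.5],dec)
        p=p+r.apply(row[:3]*.1); r=r*R.from_rotvec(row[3:]*.5); out.append(row.tolist())
    print(out)
E
python3 - <<'E'
from h import *
np.set_printoptions(precision=4,suppress=True)
print(ori(TH).as_matrix(),fw(.0205,-.033,.1))
t=fw(0.0,-.033,.30); print(t)
how_far(t,ori(TH),18)
E
```

```text
[[-0.1157  0.9933  0.    ]
 [ 0.9933  0.1157  0.    ]
 [ 0.      0.     -1.    ]] [ 0.638  -0.0345  0.1   ]
[ 0.6176 -0.0369  0.3   ]
dist 0.7410359119843195 turn 1.4109638386792207 rows>= 14.82071823968639
[[0.32, -0.25, -0.05, -0.0, -0.0, -0.16], [0.35, -0.22, -0.06, -0.0, -0.0, -0.15], [0.36, -0.19, -0.05, -0.0, -0.0, -0.16], [0.37, -0.17, -0.05, -0.0, -0.0, -0.16], [0.39, -0.13, -0.05, -0.0, -0.0, -0.15], [0.39, -0.11, -0.06, -0.0, -0.0, -0.16], [0.4, -0.07, -0.05, -0.0, -0.0, -0.16], [0.41, -0.05, -0.05, -0.0, -0.0, -0.15], [0.41, -0.01, -0.05, -0.0, -0.0, -0.16], [0.4, 0.02, -0.06, -0.0, -0.0, -0.16], [0.41, 0.06, -0.05, -0.0, -0.0, -0.15], [0.4, 0.08, -0.05, -0.0, -0.0, -0.16], [0.39, 0.12, -0.05, -0.0, -0.0, -0.16], [0.38, 0.15, -0.06, -0.0, -0.0, -0.15], [0.37, 0.17, -0.05, -0.0, -0.0, -0.16], [0.35, 0.2, -0.05, -0.0, -0.0, -0.16], [0.34, 0.24, -0.05, -0.0, -0.0, -0.16], [0.32, 0.25, -0.06, -0.0, -0.0, -0.15]]
```

Call:
move_arm(plan=[[[0.32,-0.25,-0.1,0,0,-0.16],[0.35,-0.22,-0.1,0,0,-0.15],[0.36,-0.19,-0.1,0,0,-0.16],[0.37,-0.17,-0.1,0,0,-0.16],[0.39,-0.13,-0.1,0,0,-0.15],[0.39,-0.11,-0.1,0,0,-0.16],[0.4,-0.07,-0.1,0,0,-0.16],[0.41,-0.05,-0.1,0,0,-0.15],[0.41,-0.01,-0.1,0,0,-0.16]]], claw=1, squeeze=20)

```text
clock: 1.05
eef_pos: [0.3979, -0.3292, 0.2959]
ee_rot: [0.881, 0.472, -0.0, -0.0]
ft_force: [0.3, 0.4, 0.6]
gripper_width: 0.0941
```

Call:
move_arm(plan=[[[0.4,0.02,0,0,0,-0.16],[0.41,0.06,0,0,0,-0.15],[0.4,0.08,0,0,0,-0.16],[0.39,0.12,0,0,0,-0.16],[0.38,0.15,0,0,0,-0.15],[0.37,0.17,0,0,0,-0.16],[0.35,0.2,0,0,0,-0.16],[0.34,0.24,0,0,0,-0.16],[0.32,0.25,0,0,0,-0.15],[0,0,0,0,0,0],[0,0,0,0,0,0]]])

```text
clock: 2.15
eef_pos: [0.6172, -0.036, 0.2948]
ee_rot: [0.665, 0.747, -0.0, -0.0]
ft_force: [0.0, -0.6, -0.5]
gripper_width: 0.0941
```

Run:
```python
from h import *
np.set_printoptions(precision=4,suppress=True)
o=robot.observe();print(o['clock'],o['eef_pos'],o['joint_positions'])
import json
p=robot.camera_params('wrist');f=robot.grab_frame('wrist')
cv2.imwrite('pics/w1.png',f[:,:,::-1])
json.dump({k:np.array(v).tolist() for k,v in p.items()},open('w1.json','w'))
```

```text
2.15 [ 0.6172 -0.036   0.2948] [ 0.2726  0.5293 -0.4287  1.4801  0.2285  1.1832 -0.0745]
```

View pics/w1.png

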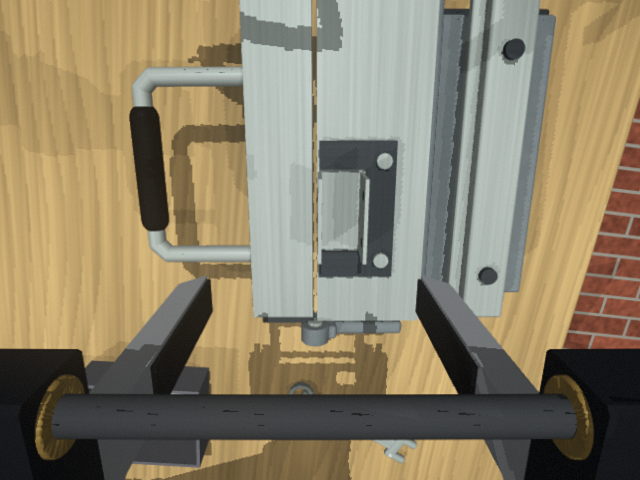

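Run:
```python
import cv2
t=cv2.imread('pics/w1.png')
cv2.imwrite('pics/w1z.png',cv2.resize(t[130:290,300:420],None,fx=3.7,fy=3.7,interpolation=cv2.INTER_CUBIC))
```

```text
(no output)
```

View pics/w1z.png

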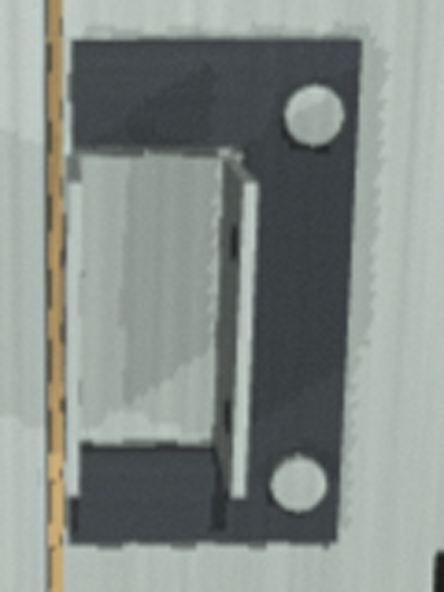

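```bash
cat >> h.py <<'E'
import json
def ld(f): return {k:np.array(v) for k,v in json.load(open(f)).items()}
E
python3 - <<'E'
from h import *
np.set_printoptions(precision=4,suppress=True)
p=ld('w1.json')
uv=np.array([300,130])+(np.array([(68,181),(66,497),(258,181),(246,497)])+.5)/3.7-.5
W=plane('wrist',uv,.145,p);print(W,W.mean(0))
th,t,r=fit([(-.02,.035),(-.02,-.035),(.02,.035),(.02,-.035)],W);print(th,t,r)
# hinge line gap full-res pixel (313,0)-(315,320)
H=plane('wrist',[(314,5),(314,315)],.1,p);print('hinge',H,np.arctan2(-(H[0]-H[1])[0],(H[0]-H[1])[1]))
S=plane('wrist',[(144,108),(155,230)],.088,p);print('sleeve',S,S.mean(0),'exp',fw(-.15,0,.088))
g=fw(.0205,-.033,.115);o=robot.observe();print(g)
E
```

```text
[[ 0.6169 -0.0035  0.145 ]
 [ 0.6249 -0.0734  0.145 ]
 [ 0.6566  0.0012  0.145 ]
 [ 0.6646 -0.0688  0.145 ]] [ 0.6407 -0.0361  0.145 ]
0.11461377886089487 [ 0.6407 -0.0361] [[ 0.      0.0002]
 [-0.     -0.0002]
 [-0.      0.0002]
 [ 0.     -0.0002]]
hinge [[ 0.5984  0.1276  0.1   ]
 [ 0.63   -0.1419  0.1   ]] 0.11690090737214599
sleeve [[ 0.4597  0.0323  0.088 ]
 [ 0.4711 -0.0779  0.088 ]] [ 0.4654 -0.0228  0.088 ] exp [ 0.4648 -0.0215  0.088 ]
[ 0.638  -0.0345  0.115 ]
```

Run:
```python
from h import *
how_far(np.array([.6407,-.0361,.117]),ori(.115),6)
```

```text
dist 0.17955256097121822 turn 0.0017981358815211887 rows>= 3.5910512194243642
[[-0.0, 0.04, 0.3, -0.0, 0.0, -0.0], [-0.0, 0.04, 0.29, -0.0, 0.0, -0.0], [-0.01, 0.04, 0.3, -0.0, 0.0, -0.0], [0.0, 0.04, 0.3, -0.0, 0.0, -0.0], [0.0, 0.04, 0.29, -0.0, 0.0, -0.0], [-0.0, 0.04, 0.3, -0.0, 0.0, -0.0]]
```

Call:
move_arm(plan=[[[0,0.12,0.3,0,0,0],[0,0.115,0.3,0,0,0],[0,0,0.3,0,0,0],[0,0,0.3,0,0,0],[0,0,0.3,0,0,0],[0,0,0.28,0,0,0],[0,0,0,0,0,0],[0,0,0,0,0,0]]])

```text
clock: 3.0
eef_pos: [0.6404, -0.0356, 0.118]
ee_rot: [0.666, 0.746, -0.0, 0.0]
ft_force: [-0.3, 0.6, 0.4]
gripper_width: 0.0938
```

Call:
move_arm(plan=[[[0,0,0,0,0,0],[0,0,0,0,0,0],[0,0,0,0,0,0],[0,0,0,0,0,0],[0,0,0,0,0,0],[0,0,0,0,0,0],[0,0,0,0,0,0],[0,0,0,0,0,0]]], claw=0, squeeze=20)

```text
clock: 3.8
eef_pos: [0.6405, -0.0341, 0.1174]
ee_rot: [0.665, 0.747, -0.0, -0.0]
ft_force: [0.4, 0.4, 0.2]
gripper_width: 0.0398
```

Call:
move_arm(plan=[[[0,0,-0.1,0,0,0],[0,0,-0.3,0,0,0],[0,0,-0.4,0,0,0],[0,0,-0.4,0,0,0],[0,0,-0.4,0,0,0],[0,0,-0.4,0,0,0],[0,0,-0.1,0,0,0],[0,0,0,0,0,0]]])

```text
clock: 4.6
eef_pos: [0.6412, -0.034, 0.329]
ee_rot: [0.665, 0.747, 0.001, 0.001]
ft_force: [-0.1, 0.8, -3.8]
gripper_width: 0.0401
```

Run:
```python
from h import *
cv2.imwrite('pics/s2.png',robot.grab_frame('scene')[:,:,::-1])
how_far(np.array([.446,.356,.32]),ori(.05),12)
```

```text
dist 0.4358742216007739 turn 0.06500910328861599 rows>= 8.717484432015477
[[0.34, -0.12, 0.01, -0.0, 0.0, 0.01], [0.34, -0.13, 0.0, -0.0, 0.0, 0.01], [0.34, -0.13, 0.01, -0.0, 0.0, 0.01], [0.34, -0.12, 0.0, -0.0, 0.0, 0.01], [0.34, -0.13, 0.01, -0.0, 0.0, 0.01], [0.34, -0.14, 0.0, -0.0, 0.0, 0.02], [0.34, -0.13, 0.01, -0.0, 0.0, 0.01], [0.33, -0.14, 0.01, -0.0, 0.0, 0.01], [0.34, -0.14, 0.0, -0.0, 0.0, 0.01], [0.33, -0.14, 0.01, -0.0, 0.0, 0.01], [0.34, -0.14, 0.0, -0.0, 0.0, 0.01], [0.33, -0.14, 0.01, -0.0, 0.0, 0.01]]
```

View pics/s2.png

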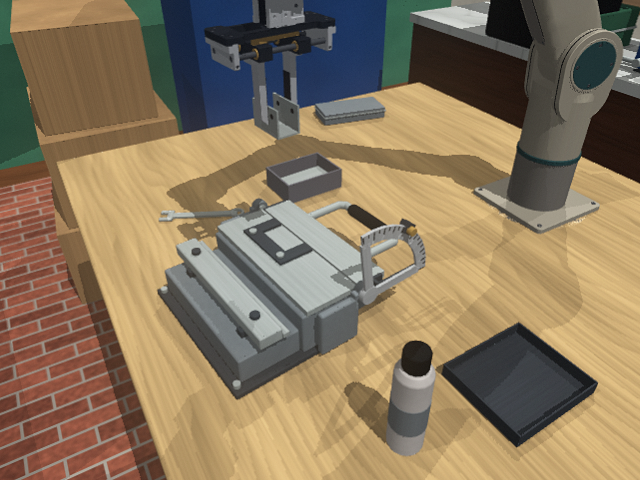

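The bracket hangs level in the gripper at about (280,120), and the gauge is empty. Carrying it over to the tray now.

Call:
move_arm(plan=[[[0.34,-0.12,0,0,0,0.01],[0.34,-0.13,0,0,0,0.01],[0.34,-0.13,0,0,0,0.01],[0.34,-0.13,0,0,0,0.01],[0.34,-0.13,0,0,0,0.01],[0.34,-0.13,0,0,0,0.01],[0.34,-0.13,0,0,0,0.01],[0.34,-0.14,0,0,0,0.01],[0.34,-0.14,0,0,0,0.01],[0.34,-0.14,0,0,0,0.01],[0.34,-0.14,0,0,0,0.01],[0.3,-0.14,0,0,0,0.01]]])

```text
clock: 5.85
eef_pos: [0.4438, 0.3549, 0.3246]
ee_rot: [0.687, 0.727, -0.002, -0.001]
ft_force: [-0.3, -0.2, -2.3]
gripper_width: 0.0401
```

Run:
```python
from h import *
p=robot.camera_params('wrist');f=robot.grab_frame('wrist')
cv2.imwrite('pics/w2.png',f[:,:,::-1])
json.dump({k:np.array(v).tolist() for k,v in p.items()},open('w2.json','w'))
print(robot.observe()['eef_pos'])
how_far(np.array([.446,.356,.03]),ori(.05),8)
```

```text
[0.439209   0.36136991 0.32501604]
dist 0.29514304221943544 turn 0.01553749326439542 rows>= 5.902860844388709
[[-0.01, 0.01, 0.37, -0.0, -0.0, 0.0], [-0.01, 0.01, 0.37, -0.0, -0.0, 0.01], [-0.01, 0.01, 0.37, -0.01, -0.0, 0.0], [-0.0, 0.01, 0.36, 0.0, -0.0, 0.0], [-0.01, 0.01, 0.37, 0.0, -0.0, 0.01], [-0.01, 0.01, 0.37, -0.0, -0.01, 0.0], [-0.01, 0.01, 0.37, -0.0, 0.0, 0.0], [-0.0, 0.01, 0.37, -0.0, 0.0, 0.01]]
```

View pics/w2.png

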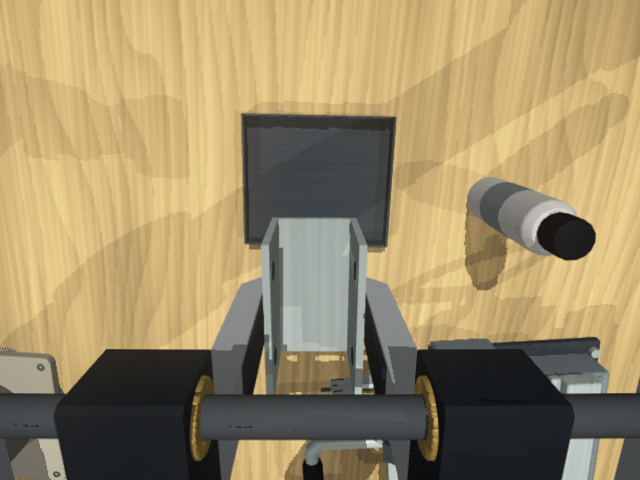

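Run:
```python
from h import *
np.set_printoptions(precision=4,suppress=True)
p=ld('w2.json')
W=plane('wrist',[(243,114),(396,117),(387,247),(246,244)],.024,p);print(W,W.mean(0))
print(robot.observe()['eef_pos'],robot.observe()['qvel'])
```

```text
[[0.3615 0.4306 0.024 ]
 [0.5284 0.4368 0.024 ]
 [0.5339 0.2881 0.024 ]
 [0.3666 0.2823 0.024 ]] [0.4476 0.3594 0.024 ]
[0.4392 0.3614 0.325 ] [ 0.0366 -0.0163 -0.0184  0.0175 -0.0243  0.0021  0.1223]
```

Call:
move_arm(plan=[[[-0.02,0.04,0.2,0,0,0],[-0.02,0.03,0.4,0,0,0],[0,0,0.4,0,0,0],[0,0,0.4,0,0,0],[0,0,0.4,0,0,0],[0,0,0.4,0,0,0],[0,0,0.3,0,0,0],[0,0,0.2,0,0,0],[0,0,0,0,0,0],[0,0,0,0,0,0],[0,0,0,0,0,0]]])

```text
clock: 7.0
eef_pos: [0.4533, 0.3511, 0.0581]
ee_rot: [0.687, 0.726, 0.001, -0.0]
ft_force: [0.4, 0.3, -1.8]
gripper_width: 0.0398
```

Call:
move_arm(plan=[[[0.05,-0.05,0.1,0,0,0],[0,0,0.1,0,0,0],[0,0,0.1,0,0,0],[0,0,0.05,0,0,0],[0,0,0.02,0,0,0],[0,0,0,0,0,0],[0,0,0,0,0,0],[0,0,0,0,0,0]]])

```text
clock: 7.8
eef_pos: [0.4479, 0.3555, 0.0204]
ee_rot: [0.687, 0.726, 0.0, 0.0]
ft_force: [0.3, -0.7, -1.8]
gripper_width: 0.0395
```

Call:
move_arm(plan=[[[0,0,0.01,0,0,0],[0,0,0.01,0,0,0],[0,0,0,0,0,0],[0,0,0,0,0,0]]])

```text
clock: 8.2
eef_pos: [0.448, 0.3555, 0.0204]
ee_rot: [0.688, 0.726, 0.0, 0.0]
ft_force: [-3.7, -2.8, 15.1]
gripper_width: 0.0399
```

Call:
move_arm(plan=[[[0,0,0,0,0,0],[0,0,0,0,0,0],[0,0,0,0,0,0],[0,0,0,0,0,0],[0,0,0,0,0,0],[0,0,0,0,0,0],[0,0,0,0,0,0]]], claw=0.8)

```text
clock: 8.9
eef_pos: [0.4478, 0.3555, 0.0184]
ee_rot: [0.687, 0.726, -0.0, -0.0]
ft_force: [-0.3, 0.5, 0.1]
gripper_width: 0.0751
```

Call:
move_arm(plan=[[[0,0,-0.1,0,0,0],[0,0,-0.2,0,0,0],[0,0,-0.4,0,0,0],[0,0,-0.4,0,0,0],[0,0,-0.4,0,0,0],[0,0,-0.4,0,0,0],[0,0,-0.4,0,0,0],[0,0,0,0,0,0],[0,0,0,0,0,0]]])

```text
clock: 9.8
eef_pos: [0.448, 0.3556, 0.2498]
ee_rot: [0.687, 0.726, 0.001, 0.0]
ft_force: [-0.4, -0.3, -0.2]
gripper_width: 0.0754
```

Run:
```python
from h import *
cv2.imwrite('pics/s3.png',robot.grab_frame('scene')[:,:,::-1])
print(robot.observe()['eef_pos'],robot.observe()['joint_positions'])
```

```text
[0.44748488 0.35491267 0.24841144] [-0.4011414   0.50385621 -0.48863724  1.67872756  0.26857388  1.0267405
 -0.92356139]
```

View pics/s3.png

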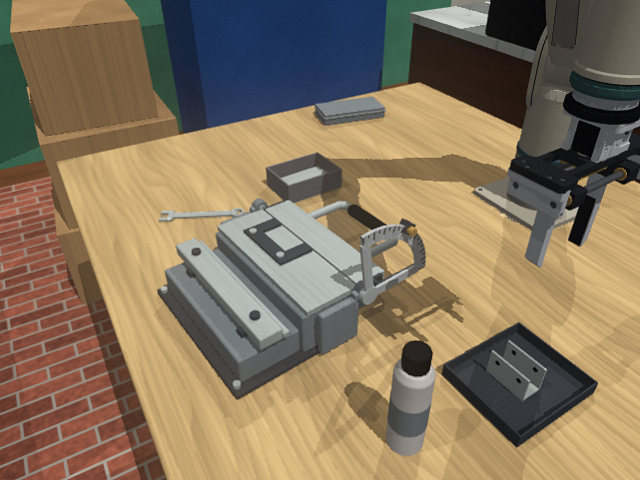

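Bracket stands in the tray at about (515,370), fingers clear. Now I'll measure the clip's angle.

Run:
```python
import cv2
s=cv2.imread('pics/s3.png')
cv2.imwrite('pics/s3z.png',cv2.resize(s[210:310,350:440],None,fx=6,fy=6,interpolation=cv2.INTER_CUBIC))
t=cv2.imread('pics/top0.png')
cv2.imwrite('pics/t3z.png',cv2.resize(t[190:285,230:275],None,fx=6,fy=6,interpolation=cv2.INTER_CUBIC))
```

```text
(no output)
```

View pics/s3z.png

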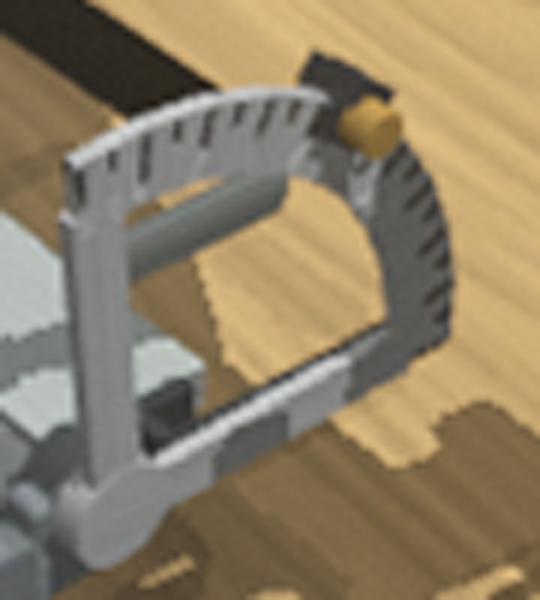

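View pics/t3z.png

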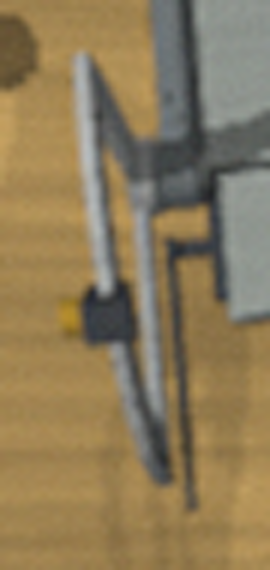

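Run:
```python
from h import *
np.set_printoptions(precision=1,suppress=True)
def arc(deg,r,y=.172):
    a=np.deg2rad(deg); return fw(-r*np.cos(a),y,.1+r*np.sin(a))
S=lambda X:(proj('scene',X)-[350,210]+.5)*6-.5
T=lambda X:(proj('top',X)-[230,190]+.5)*6-.5
for d in [0,30,40,45,50,55,60,65,90]: 
    print(d,'mid S',S(arc(d,.1305))[0],'T',T(arc(d,.1305))[0],'rim122 S',S(arc(d,.122))[0],'r100',S(arc(d,.1))[0], 'T122',T(arc(d,.122))[0])
print('pointer T',T(fw(-.133,.1625,.1)))
# by rays: scene onto plane y_f=.172
n=np.array([-np.sin(TH),np.cos(TH),0])
for nm,uv in (('scene',(np.array([(345,70),(347,115)])+.5)/6-.5+[350,210]),('top',(np.array([(109,315)])+.5)/6-.5+[230,190])):
    o,d=ray(nm,uv); k=(fw(0,.172,0)-o)@n/(d@n); X=o+d*k[:,None]
    q=(X-fw(0,0,.1)); xf=q[:,0]*np.cos(TH)+q[:,1]*np.sin(TH)
    print(nm,np.degrees(np.arctan2(q[:,2],-xf)),np.hypot(xf,q[:,2])*1e3)
```

```text
0 mid S [468.6 317.5] T [168.3 505.5] rim122 S [447.3 328.9] r100 [391.1 359. ] T122 [166.6 483.7]
30 mid S [450. 150.] T [137.6 446.2] rim122 S [428.7 172.7] r100 [373.5 231.8] T122 [137.9 427.3]
40 mid S [422.5 109.2] T [126.4 405.6] rim122 S [402.6 135.1] r100 [351.1 201.9] T122 [127.5 389.2]
45 mid S [404.7  92.7] T [120.8 381.7] rim122 S [385.8 119.9] r100 [336.9 190. ] T122 [122.4 366.9]
50 mid S [384.3  79. ] T [115.4 355.8] rim122 S [366.5 107.3] r100 [320.8 180.3] T122 [117.3 342.8]
55 mid S [361.3  68.3] T [110.1 328. ] rim122 S [345.   97.7] r100 [302.9 173.1] T122 [112.4 316.9]
60 mid S [336.   60.9] T [105.  298.6] rim122 S [321.1  91.1] r100 [283.2 168.3] T122 [107.7 289.6]
65 mid S [308.3  57. ] T [100.2 267.8] rim122 S [295.2  87.7] r100 [261.8 166.1] T122 [103.2 261.1]
90 mid S [142.8  92. ] T [ 82.  105.8] rim122 S [141.  121.6] r100 [136.4 196.2] T122 [ 86.5 110.9]
pointer T [[193.2 509.5]]
scene [57.7 52.8] [128.8 118.1]
top [56.7] [128.]
```

Run:
```python
from h import *
a=np.deg2rad(30); r=ori(TH,a); z=r.apply([0,0,1]); G=fw(-.15,0,.088)+.0188*z; P=G-.1*z
print(G,P)
P1=np.array([P[0]-.02,P[1],.30])
how_far(P1,ori(TH),10)
print('then');how_far(P,r,6,cur=(P1,ori(TH)))
```

```text
[ 0.4741449  -0.02037305  0.07171872] [ 0.42448092 -0.02616005  0.15832126]
dist 0.3869459137081986 turn 0.06105384891354094 rows>= 7.7389182741639715
[[-0.38, -0.06, -0.05, -0.0, 0.0, -0.01], [-0.38, -0.07, -0.05, -0.0, 0.0, -0.01], [-0.37, -0.07, -0.05, -0.0, 0.0, -0.02], [-0.38, -0.07, -0.06, -0.0, 0.0, -0.01], [-0.38, -0.07, -0.05, -0.0, 0.0, -0.01], [-0.37, -0.08, -0.05, -0.0, 0.0, -0.01], [-0.38, -0.07, -0.05, -0.0, 0.0, -0.02], [-0.37, -0.09, -0.05, -0.0, 0.0, -0.01], [-0.38, -0.08, -0.05, -0.0, 0.0, -0.01], [-0.37, -0.08, -0.05, -0.0, 0.0, -0.01]]
then
dist 0.1430834182502861 turn 0.5235987755982988 rows>= 3.490658503988659
[[-0.0, 0.03, 0.24, -0.17, 0.0, 0.0], [-0.01, 0.02, 0.23, -0.18, -0.0, -0.0], [-0.0, -0.01, 0.24, -0.17, 0.0, 0.0], [-0.01, -0.03, 0.24, -0.18, 0.0, 0.0], [0.0, -0.05, 0.23, -0.17, 0.0, 0.0], [-0.0, -0.07, 0.23, -0.18, 0.0, 0.0]]
```

Call:
move_arm(plan=[[[0,0,-0.27,0,0,0],[0,0,-0.25,0,0,0],[-0.38,-0.06,0,0,0,-0.01],[-0.38,-0.07,0,0,0,-0.01],[-0.37,-0.07,0,0,0,-0.02],[-0.38,-0.07,0,0,0,-0.01],[-0.38,-0.07,0,0,0,-0.01],[-0.37,-0.08,0,0,0,-0.01],[-0.38,-0.07,0,0,0,-0.02],[-0.37,-0.09,0,0,0,-0.01],[-0.38,-0.08,0,0,0,-0.01],[-0.37,-0.08,0,0,0,-0.01]]], claw=0.8)

```text
clock: 11.05
eef_pos: [0.4035, -0.0271, 0.2992]
ee_rot: [0.665, 0.747, -0.001, -0.001]
ft_force: [0.4, -0.9, -0.6]
gripper_width: 0.0752
```

Call:
move_arm(plan=[[[0,0,0,0,0,0],[0,0.03,0.24,-0.17,0,0],[0,0.02,0.24,-0.18,0,0],[0,-0.01,0.24,-0.17,0,0],[0,-0.03,0.24,-0.18,0,0],[0,-0.05,0.23,-0.17,0,0],[0,-0.07,0.23,-0.18,0,0],[0,0,0,0,0,0],[0,0,0,0,0,0],[0,0,0,0,0,0]]])

```text
clock: 12.05
eef_pos: [0.4161, -0.0483, 0.1979]
ee_rot: [0.661, 0.732, 0.099, 0.129]
ft_force: [0.3, 0.9, -0.1]
gripper_width: 0.0755
```

Run:
```python
from h import *
np.set_printoptions(precision=4,suppress=True)
o=robot.observe();print(o['eef_pos'],o['joint_positions'])
p=robot.camera_params('wrist');f=robot.grab_frame('wrist')
cv2.imwrite('pics/w4.png',f[:,:,::-1])
json.dump({k:np.array(v).tolist() for k,v in p.items()},open('w4.json','w'))
a=np.deg2rad(30); r=ori(TH,a); z=r.apply([0,0,1]); G=fw(-.15,0,.088)+.0188*z
how_far(G,r,5)
c=fw(-.15,0,.088);print(proj('wrist',[c,fw(-.15,.0575,.088),fw(-.15,-.0575,.088)],p))
```

```text
[ 0.4161 -0.0483  0.1979] [ 0.6127  0.2378 -0.6956  2.4142  0.738   0.287  -0.6277]
dist 0.14176344804156793 turn 0.21254226855996405 rows>= 2.8352689608313586
[[0.06, 0.04, 0.27, -0.08, 0.03, 0.0], [0.06, 0.02, 0.28, -0.08, 0.02, 0.0], [0.05, 0.01, 0.28, -0.08, 0.03, 0.0], [0.05, 0.0, 0.28, -0.08, 0.02, 0.0], [0.04, -0.0, 0.28, -0.09, 0.03, 0.0]]
[[333.3314 190.0924]
 [334.3341 105.6308]
 [332.4283 264.5777]]
```

View pics/w4.png

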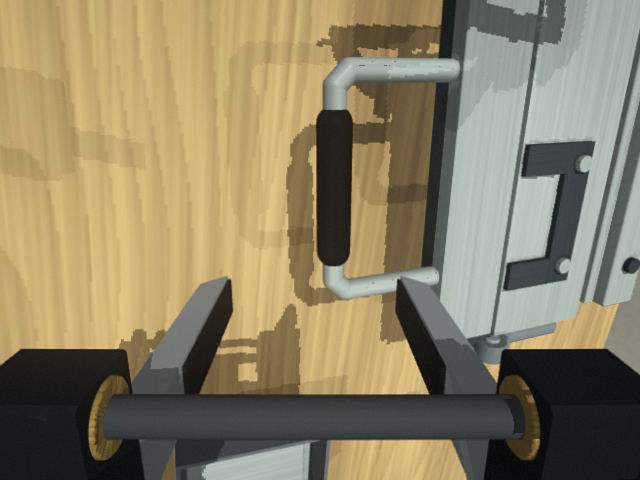

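Run:
```python
from h import *
a=np.deg2rad(6); r=ori(TH,a); z=r.apply([0,0,1]); G=fw(-.15,0,.088)+.0188*z; P=G-.1*z
print(G,P)
how_far(P,r,4)
print('then');how_far(G,r,4,cur=(P,r))
```

```text
[ 0.46676    -0.02123356  0.06930299] [ 0.4563774  -0.02244337  0.16875518]
dist 0.056023782653815864 turn 0.2250214555443861 rows>= 1.5001430369625741
[[0.06, 0.08, 0.1, 0.11, 0.03, -0.01], [0.06, 0.08, 0.1, 0.11, 0.03, -0.0], [0.05, 0.09, 0.09, 0.1, 0.03, -0.01], [0.06, 0.1, 0.09, 0.11, 0.04, -0.0]]
then
dist 0.10000000000000003 turn 0.0 rows>= 2.0000000000000004
[[0.0, 0.0, 0.25, 0.0, 0.0, 0.0], [0.0, 0.0, 0.25, 0.0, 0.0, 0.0], [-0.0, 0.0, 0.25, 0.0, 0.0, 0.0], [-0.0, 0.0, 0.25, 0.0, 0.0, 0.0]]
```

Call:
move_arm(plan=[[[0.06,0.08,0.1,0.11,0.03,0],[0.06,0.08,0.1,0.11,0.03,0],[0.05,0.09,0.09,0.1,0.03,-0.01],[0.06,0.1,0.09,0.11,0.04,0],[0,0,0,0,0,0],[0,0,0,0,0,0],[0,0,0,0,0,0]]])

```text
clock: 12.8
eef_pos: [0.4554, -0.0229, 0.1683]
ee_rot: [0.666, 0.744, 0.04, 0.034]
ft_force: [-0.1, 0.6, -0.1]
gripper_width: 0.0751
```

Run:
```python
from h import *
np.set_printoptions(precision=4,suppress=True)
o=robot.observe();print(o['eef_pos'],o['joint_positions'])
a=np.deg2rad(6); r=ori(TH,a); z=r.apply([0,0,1]); G=fw(-.15,0,.088)+.0188*z
print(R.from_quat(o['ee_rot']).as_matrix(),r.as_matrix())
how_far(G,r,4)
```

```text
[ 0.4554 -0.0229  0.1683] [ 0.5768  0.462  -0.7942  2.1609  0.5844  0.6168 -0.5104]
[[-0.1111  0.9884  0.1039]
 [ 0.9938  0.1103  0.0139]
 [ 0.0023  0.1048 -0.9945]] [[-0.1157  0.9878  0.1038]
 [ 0.9933  0.1151  0.0121]
 [-0.      0.1045 -0.9945]]
dist 0.0996956494014452 turn 0.005190958336173994 rows>= 1.9939129880289037
[[0.0, 0.0, 0.25, 0.0, -0.0, -0.0], [0.0, 0.01, 0.25, 0.0, -0.0, -0.0], [0.0, -0.0, 0.25, 0.0, -0.0, -0.01], [0.0, 0.0, 0.25, 0.0, -0.0, 0.0]]
```

Good: well inside the joint ranges now. Down onto the sleeve and close.

Call:
move_arm(plan=[[[0,0,0.25,0,0,0],[0,0.01,0.25,0,0,0],[0,0,0.25,0,0,-0.01],[0,0,0.25,0,0,0],[0,0,0,0,0,0],[0,0,0,0,0,0]]])

```text
clock: 13.4
eef_pos: [0.4674, -0.021, 0.0696]
ee_rot: [0.664, 0.746, 0.04, 0.034]
ft_force: [-0.0, 0.4, 0.4]
gripper_width: 0.0749
```

Call:
move_arm(plan=[[[0,0,0,0,0,0],[0,0,0,0,0,0],[0,0,0,0,0,0],[0,0,0,0,0,0],[0,0,0,0,0,0],[0,0,0,0,0,0],[0,0,0,0,0,0],[0,0,0,0,0,0]]], claw=0, squeeze=20)

```text
clock: 14.2
eef_pos: [0.4668, -0.0214, 0.0687]
ee_rot: [0.664, 0.746, 0.039, 0.034]
ft_force: [-2.7, -0.0, 2.6]
gripper_width: 0.0244
```

Run:
```python
from h import *
np.set_printoptions(precision=4,suppress=True)
o=robot.observe();print(o['eef_pos'],o['joint_positions'],o['ft_force'],o['wrist_torque'])
p0=o['eef_pos'];r0=R.from_quat(o['ee_rot'])
h0=p0+r0.apply([0,0,-.0188]); exp=fw(-.15,0,.088); print('hold err',h0-exp)
# rows: leaf 0->56.8deg in 24 rows, tool counter tilt 6 -> -8 deg along
n=24; th=56.8; ax=np.array([-np.sin(TH),np.cos(TH),0]); O=fw(0,0,.1)
p=p0.copy();r=r0;out=[]
v=h0-O; v-=ax*(v@ax); off=h0-v
s=np.linspace(0,1,n+1)[1:]; s=(1-np.cos(np.pi*s))/2
for k in s:
    tr=R.from_rotvec(ax*np.deg2rad(14)*k)*r0
    tp=off+R.from_rotvec(ax*np.deg2rad(th)*k).apply(v)+tr.apply([0,0,.0188])
    row=np.round(np.r_[r.inv().apply(tp-p)/.1,(r.inv()*tr).as_rotvec()/.5],2)+0.
    p=p+r.apply(row[:3]*.1); r=r*R.from_rotvec(row[3:]*.5); out.append(row.tolist())
print(out[:12]);print(out[12:]);print(tp,p)
```

```text
[ 0.4668 -0.0214  0.0687] [ 0.3582  0.6247 -0.5214  2.2268  0.878   0.3778 -0.7731] [-2.7289 -0.0352  2.6143] [-0.0919  0.7301  0.0823]
hold err [ 0.0001 -0.0002 -0.0006]
[[0.0, 0.0, -0.01, 0.0, 0.0, 0.0], [0.0, 0.0, -0.02, 0.01, 0.0, 0.0], [0.0, 0.0, -0.03, 0.01, 0.0, 0.0], [0.0, 0.0, -0.04, 0.01, 0.0, 0.0], [0.0, 0.0, -0.05, 0.02, 0.0, 0.0], [0.0, 0.01, -0.07, 0.02, 0.0, 0.0], [0.0, 0.01, -0.07, 0.03, 0.0, 0.0], [0.0, 0.01, -0.08, 0.02, 0.0, 0.0], [0.0, 0.02, -0.08, 0.03, 0.0, 0.0], [0.0, 0.02, -0.09, 0.03, 0.0, 0.0], [0.0, 0.03, -0.09, 0.03, 0.0, 0.0], [0.0, 0.03, -0.09, 0.03, 0.0, 0.0]]
[[0.0, 0.04, -0.09, 0.04, 0.0, 0.0], [0.0, 0.04, -0.09, 0.03, 0.0, 0.0], [0.0, 0.04, -0.08, 0.03, 0.0, 0.0], [0.0, 0.05, -0.07, 0.03, 0.0, 0.0], [0.0, 0.04, -0.07, 0.02, 0.0, 0.0], [0.0, 0.04, -0.06, 0.03, 0.0, 0.0], [0.0, 0.04, -0.05, 0.02, 0.0, 0.0], [0.0, 0.04, -0.04, 0.02, 0.0, 0.0], [0.0, 0.02, -0.03, 0.01, 0.0, 0.0], [0.0, 0.02, -0.02, 0.01, 0.0, 0.0], [0.0, 0.02, -0.02, 0.01, 0.0, 0.0], [0.0, 0.0, 0.0, 0.0, 0.0, 0.0]]
[ 0.5191 -0.0153  0.1999] [ 0.5191 -0.0156  0.1996]
```

Call:
move_arm(plan=[[[0,0,-0.01,0,0,0],[0,0,-0.02,0.01,0,0],[0,0,-0.03,0.01,0,0],[0,0,-0.04,0.01,0,0],[0,0,-0.05,0.02,0,0],[0,0.01,-0.07,0.02,0,0],[0,0.01,-0.07,0.03,0,0],[0,0.01,-0.08,0.02,0,0],[0,0.02,-0.08,0.03,0,0],[0,0.02,-0.09,0.03,0,0],[0,0.03,-0.09,0.03,0,0],[0,0.03,-0.09,0.03,0,0]]])

```text
clock: 15.4
eef_pos: [0.475, -0.0204, 0.1412]
ee_rot: [0.665, 0.747, -0.006, -0.008]
ft_force: [-2.5, -0.7, -8.0]
gripper_width: 0.0245
```

Call:
move_arm(plan=[[[0,0.04,-0.09,0.04,0,0],[0,0.04,-0.09,0.03,0,0],[0,0.04,-0.08,0.03,0,0],[0,0.05,-0.07,0.03,0,0],[0,0.04,-0.07,0.02,0,0],[0,0.04,-0.06,0.03,0,0],[0,0.04,-0.05,0.02,0,0],[0,0.04,-0.04,0.02,0,0],[0,0.02,-0.03,0.01,0,0],[0,0.02,-0.02,0.01,0,0],[0,0.02,-0.02,0.01,0,0],[0,0,0,0,0,0]]])

```text
clock: 16.6
eef_pos: [0.5124, -0.0159, 0.2009]
ee_rot: [0.663, 0.745, -0.057, -0.052]
ft_force: [-16.7, -2.0, 8.9]
gripper_width: 0.0242
```

```bash
cat >> h.py <<'E'
def leafang():
    o=robot.observe();h=o['eef_pos']+R.from_quat(o['ee_rot']).apply([0,0,robot.hold_point_z])-fw(0,0,.1)
    x=h[0]*np.cos(TH)+h[1]*np.sin(TH)
    return np.degrees(np.arctan2(h[2],-x)+np.arctan2(.012,.15)),np.hypot(x,h[2])
E
python3 - <<'E'
from h import *
print('leaf angle, radius',leafang(),np.hypot(.15,.012)); o=robot.observe(); print(o['eef_pos'],o['ft_force'],o['gripper_width'],o['qvel'])
s=robot.grab_frame('scene');t=robot.grab_frame('top')
cv2.imwrite('pics/s5.png',s[:,:,::-1]);cv2.imwrite('pics/t5.png',t[:,:,::-1])
cv2.imwrite('pics/s5z.png',cv2.resize(s[200:310,340:440,::-1],None,fx=5.4,fy=5.4,interpolation=cv2.INTER_CUBIC))
cv2.imwrite('pics/t5z.png',cv2.resize(t[190:285,230:300,::-1],None,fx=6,fy=6,interpolation=cv2.INTER_CUBIC))
E
```

```text
leaf angle, radius (np.float64(54.88125650054717), np.float64(0.1552227668843343)) 0.15047923444781341
[ 0.51243294 -0.01588469  0.20086822] [-16.68514911  -1.99671966   8.85398228] 0.024203196410147204 [ 0.00285392 -0.00454195  0.00095738  0.00848974  0.00224067 -0.01273341
 -0.00253598]
```

View pics/s5.png

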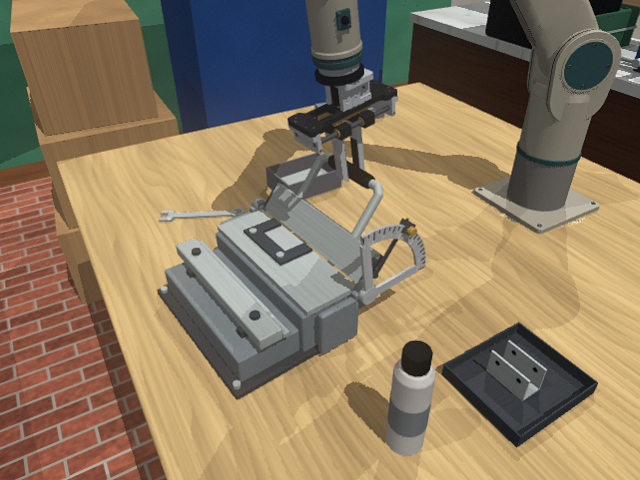

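View pics/s5z.png

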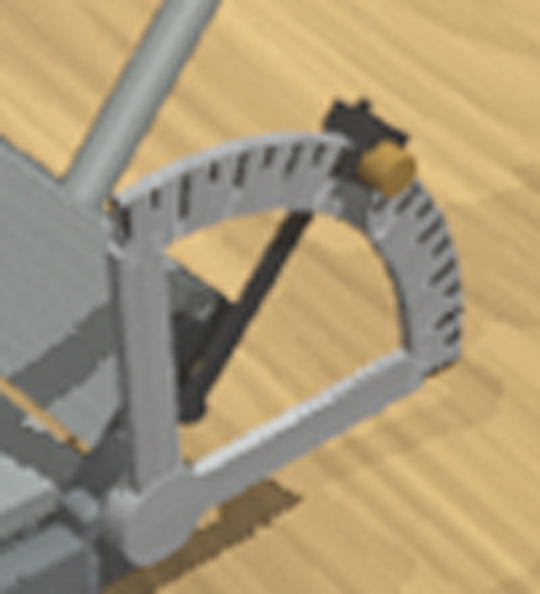

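View pics/t5z.png

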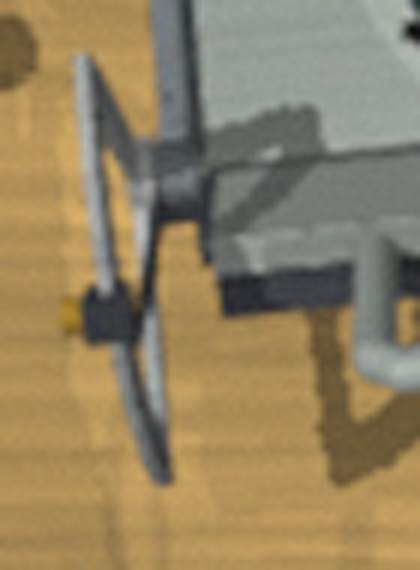

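Run:
```python
from h import *
np.set_printoptions(precision=1,suppress=True)
def arc(deg,r,y=.172):
    a=np.deg2rad(deg); return fw(-r*np.cos(a),y,.1+r*np.sin(a))
S=lambda X:((proj('scene',X)-[375,210]+.5)*9-.5)[0]
T=lambda X:((proj('top',X)-[235,225]+.5)*9-.5)[0]
for d in [50,52,54,56,58,60]: print(d,'tip',S(arc(d,.133,.1625)),'r40',S(arc(d,.09,.1625)),'T',T(arc(d,.133,.1625)),T(arc(d,.09,.1625)))
a=cv2.imread('pics/s3.png');b=cv2.imread('pics/s5.png')
A=a[210:265,375:430];B=b[210:265,375:430]
im=np.hstack([A,B]);
a2=cv2.imread('pics/top0.png')[225:262,235:270];b2=cv2.imread('pics/t5.png')[225:262,235:270]
cv2.imwrite('pics/cmp_s.png',cv2.resize(B,None,fx=9,fy=9,interpolation=cv2.INTER_NEAREST))
cv2.imwrite('pics/cmp_s0.png',cv2.resize(A,None,fx=9,fy=9,interpolation=cv2.INTER_NEAREST))
cv2.imwrite('pics/cmp_t.png',cv2.resize(np.hstack([a2,b2]),None,fx=9,fy=9,interpolation=cv2.INTER_NEAREST))
```

```text
50 tip [320.   81.6] r40 [187.3 294.3] T [167.7 220.6] [180.6 124.7]
52 tip [306.4  74.4] r40 [177.8 290.1] T [164.5 203.9] [178.5 113.7]
54 tip [292.2  68. ] r40 [167.9 286.4] T [161.4 186.8] [176.5 102.4]
56 tip [277.3  62.3] r40 [157.6 283.2] T [158.3 169.2] [174.5  90.9]
58 tip [261.9  57.5] r40 [147.  280.6] T [155.2 151.3] [172.5  79.1]
60 tip [245.9  53.4] r40 [136.  278.5] T [152.2 133. ] [170.6  67.1]
```

View pics/cmp_s.png

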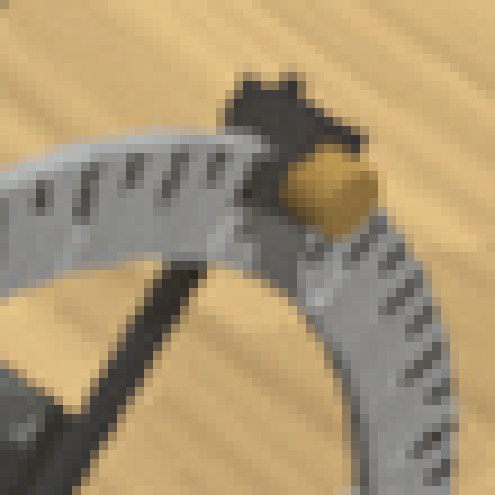

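View pics/cmp_s0.png

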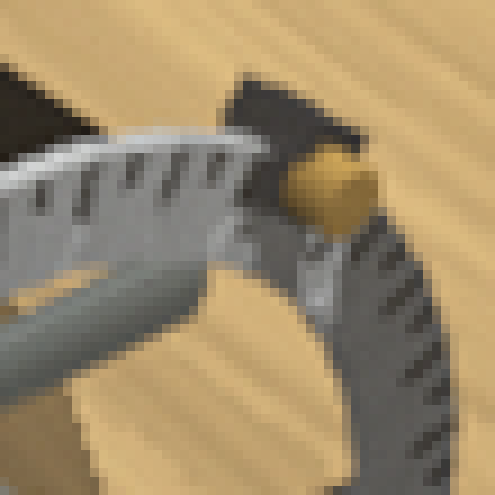

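View pics/cmp_t.png

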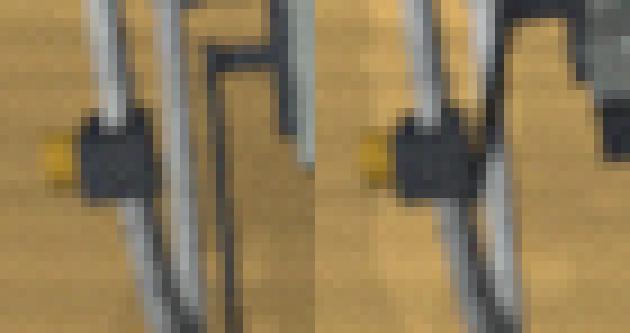

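Run:
```python
from h import *
np.set_printoptions(precision=1,suppress=True)
def arc(deg,r,y=.172):
    a=np.deg2rad(deg); return fw(-r*np.cos(a),y,.1+r*np.sin(a))
S=lambda X:((proj('scene',X)-[375,210]+.5)*9-.5)[0]
T=lambda X:((proj('top',X)-[235,225]+.5)*9-.5)[0]
for d in [54,55,56,57,58]:
    print(d,'edge ends',S(arc(d+3.5,.1305,.1645)),S(arc(d-3.5,.1305,.1645)),'near',S(arc(d+3.5,.1305,.1795)),S(arc(d-3.5,.1305,.1795)),'mid',S(arc(d,.1305,.1645)),'tip',S(arc(d,.133,.1625)),'Tends',T(arc(d+3.5,.1305,.1645)),T(arc(d-3.5,.1305,.1645)),T(arc(d,.133,.1625)))
for r in (.1,.122): print('level end',S(arc(0,r)),'90',S(arc(90,r)))
o=robot.observe();x=R.from_quat(o['ee_rot']);h=o['eef_pos']+x.apply([0,0,-.0188])-fw(0,0,.1);z=x.apply([0,0,1])
f=lambda v:np.array([v[0]*np.cos(TH)+v[1]*np.sin(TH),v[2]])
h=f(h);z=f(z)
for s in np.arange(-.02,.021,.004): q=h+s*z; print(s,np.hypot(*q),np.degrees(np.arctan2(q[1],-q[0])+.0798))
```

```text
54 edge ends [267.3  76.9] [317.2  97.4] near [330.4 116.5] [380.  136.7] mid [293.1  86. ] tip [292.2  68. ] Tends [148.5 152.2] [159.2 211.7] [161.4 186.8]
55 edge ends [259.6  74.8] [310.5  93.9] near [322.8 114.4] [373.4 133.2] mid [285.9  83.2] tip [284.8  65.1] Tends [147.  143.3] [157.7 203.5] [159.8 178. ]
56 edge ends [251.8  72.8] [303.7  90.6] near [314.9 112.5] [366.6 129.9] mid [278.6  80.5] tip [277.3  62.3] Tends [145.5 134.4] [156.1 195.2] [158.3 169.2]
57 edge ends [243.8  71.1] [296.7  87.5] near [307.  110.8] [359.6 126.8] mid [271.1  78.1] tip [269.7  59.8] Tends [144.1 125.3] [154.6 186.8] [156.7 160.3]
58 edge ends [235.7  69.5] [289.6  84.6] near [298.9 109.3] [352.6 124. ] mid [263.5  75.8] tip [261.9  57.5] Tends [142.6 116.2] [153.  178.3] [155.2 151.3]
level end [362.  538.7] 90 [-20.1 294.5]
level end [446.2 493.6] 90 [-13.2 182.6]
-0.02 0.16912922783726028 59.935576149877875
-0.016 0.1662521684629802 58.986036299654366
-0.012 0.16342237069397922 58.00333446122846
-0.008 0.16064233216253906 56.98631187026085
-0.004 0.157914680877937 55.933814018539344
0.0 0.15524217824329764 54.844700321798385
0.004 0.15262772123519658 53.71785540428385
0.008 0.15007434353664825 52.55220213143615
0.012 0.14758521538841526 51.34671650442443
0.016000000000000004 0.1451636418987754 50.10044450235923
0.02 0.14281305952947318 48.81252091773405
```

The pointer tip shows just below the clip's middle: leaf at about 53–54.5°, clip at about 56.5°. The sleeve slid about 7 mm along the pads. I'll tighten the grip and raise the leaf about 2–3°.

Call:
move_arm(plan=[[[0,0,0,0,0,0],[0,0,0,0,0,0],[0,0,-0.02,0,0,0],[0,0,-0.02,0,0,0],[0,0,-0.02,0,0,0],[0,0,0,0,0,0],[0,0,0,0,0,0],[0,0,0,0,0,0]]], squeeze=35)

```text
clock: 17.5
eef_pos: [0.5176, -0.0152, 0.2059]
ee_rot: [0.663, 0.745, -0.053, -0.05]
ft_force: [-6.4, 0.7, -2.7]
gripper_width: 0.0242
```

```bash
cat >> h.py <<'E'
def arc(deg,r,y=.172):
    a=np.deg2rad(deg); return fw(-r*np.cos(a),y,.1+r*np.sin(a))
def chk(n):
    o=robot.observe();x=R.from_quat(o['ee_rot']);h=o['eef_pos']+x.apply([0,0,-.0188])-fw(0,0,.1);z=x.apply([0,0,1])
    f=lambda v:np.array([v[0]*np.cos(TH)+v[1]*np.sin(TH),v[2]])
    h=f(h);z=f(z)
    s=np.arange(-.02,.02,.0002);q=h+s[:,None]*z;rr=np.hypot(*q.T);i=np.argmin(abs(rr-.15048))
    print('slide',s[i],'leaf deg',np.degrees(np.arctan2(q[i,1],-q[i,0])+.0798),'r',np.hypot(*h),o['eef_pos'],o['ft_force'],o['gripper_width'],o['clock'])
    im=robot.grab_frame('scene')[:,:,::-1];cv2.imwrite(f'pics/full{n}.png',im)
    cv2.imwrite(f'pics/z{n}.png',cv2.resize(im[210:265,375:430],None,fx=9,fy=9,interpolation=cv2.INTER_CUBIC))
E
python3 -c "
from h import *
chk(6)"
```

```text
slide 0.008199999999999829 leaf deg 55.27149135584721 r 0.15607087223605187 [ 0.51761899 -0.01524613  0.20592156] [-6.3914508   0.71058399 -2.67676101] 0.024236408090699803 17.5
```

View pics/z6.png

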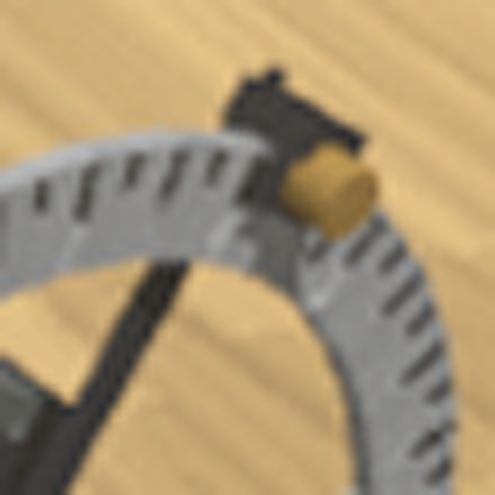

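Call:
move_arm(plan=[[[0,0,-0.01,0,0,0],[0,0,0,0,0,0],[0,0,0,0,0,0],[0,0,0,0,0,0],[0,0,0,0,0,0],[0,0,0,0,0,0],[0,0,0,0,0,0],[0,0,0,0,0,0]]])

```text
clock: 18.35
eef_pos: [0.5185, -0.0151, 0.2067]
ee_rot: [0.663, 0.745, -0.053, -0.049]
ft_force: [-5.7, 0.5, -4.2]
gripper_width: 0.0243
```

```bash
python3 -c "
from h import *
chk(7)
t=robot.grab_frame('top')[:,:,::-1];cv2.imwrite('pics/t7.png',t)
cv2.imwrite('pics/t7z.png',cv2.resize(t[225:262,235:270],None,fx=12,fy=12,interpolation=cv2.INTER_CUBIC))
o=robot.observe();print(o['clock'],o['eef_pos'],o['ft_force'],abs(o['qvel']).max())
for d in (54,56,58):print(d,((proj('top',[arc(d,.133,.1625),arc(d,.09,.1625),arc(d+3.5,.1305,.1645),arc(d-3.5,.1305,.1645)])-[235,225]+.5)*12).round())"
```

```text
slide 0.008199999999999829 leaf deg 55.72882537708639 r 0.15619757672837867 [ 0.5185155  -0.01514358  0.20673214] [-5.72480647  0.52917198 -4.16433177] 0.02425442988475805 18.35
18.45 [ 0.5185326  -0.01516881  0.2067531 ] [-6.33388423  0.5266482  -4.67947328] 0.0010875188705267377
54 [[216. 250.]
 [236. 137.]
 [199. 204.]
 [213. 283.]]
56 [[212. 226.]
 [233. 122.]
 [195. 180.]
 [209. 261.]]
58 [[208. 202.]
 [231. 106.]
 [191. 156.]
 [205. 238.]]
```

View pics/z7.png

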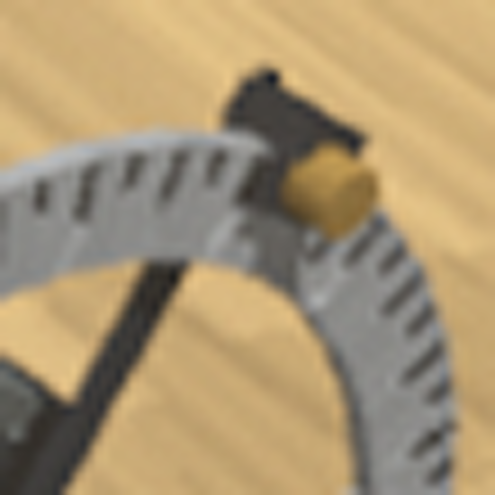

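View pics/t7z.png

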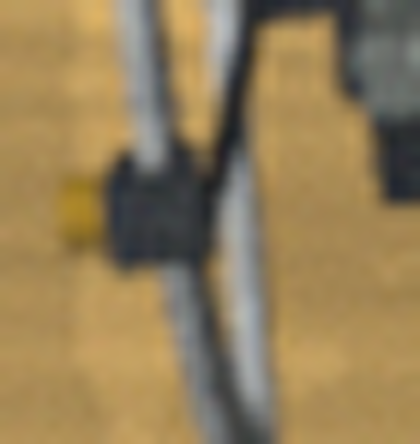

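View pics/full7.png

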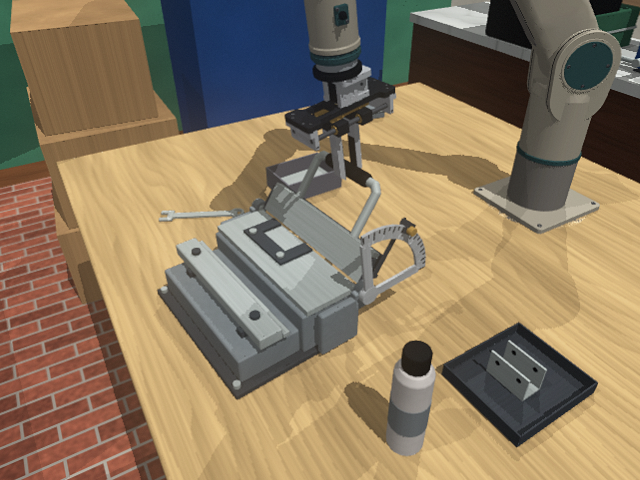

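The scene view shows the pointer tip at (268,68) against the middle of the clip's far edge. In the top view the tip, at about (207,210), also falls within the clip. The arm is still, and the bracket and bystanders are in place. Handing in.

```bash
python3 -c "
from rig import robot
print(robot.hand_in()); o=robot.observe(); print(o['clock'],o['eef_pos'],o['ft_force'],o['gripper_width'])"
```

```text
the job is handed in; nothing more can be done
None
the job is handed in; nothing more can be done
```

The bracket is standing on its base near the middle of the tray, and the gripper is holding the leaf with its pointer at the clip. I handed the job in at 18.5 s; the hand-in reports no verdict.

- **Bracket:** I gripped it across its flanges, lifted it clear of the gauge and lowered it into the tray until it touched. After I opened the gripper, the scene picture showed it upright, at about the tray's centre.
- **Leaf:** It is held by its sleeve with a 35 N grip, and the arm was still at the last reading. The sleeve slid about 8 mm along the finger pads during the swing. I tightened the grip from 20 to 35 N and raised the leaf about 2–3° in two small steps.
- **Angle:** My estimates differ slightly. The clip reads 56–57° from both fixed cameras. The leaf reads about 57° by its pointer and 55.7° from the arm's pose. The error looks to be about 1° or less, against the 3.4° allowed.
- **Bystanders:** In the last picture the clip, can, spanner and bin are where they were at the start.

One move failed on the way: a 30° tilted approach to the handle ran into the joint limits. I gripped it at about 6° of tilt instead.

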